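# Set washed pots in two rows on the drying tray and start its timer

## Robot

A 6-joint arm with a two-finger parallel gripper is mounted at the origin on the work surface. World frame = base frame: x ahead of the robot, y to its left, z up, the work surface at z = 0. Lengths are in m, angles in rad, forces in N, time in s.
With the tool pointing down it reaches from about 0.35 to 0.8 m from the base axis. Payload 7.3 kg.
Tool frame: the origin (TCP) lies midway between the tips of the shut fingers; the grasp point (between the pads) lies 19 mm behind it; z points along the fingers, y is the line along which they close (so a half turn about z gives the same grasp; the last joint's range is limited). The gripper opens to 85 mm and grips with 20 to 120 N. Pads are 22 mm wide; open, the fingers measure 114 mm over their backs; the gripper's body (76 mm by 85 mm) begins 54 mm behind the grasp point. The pads swing forward as they close: fully open they stand 13 mm farther back than shut.
Start: joints at [-1.266, 0.342, 1.524, -0, 1.275, -0.146], TCP at [0.229, -0.473, 0.231] pointing down, gripper open.
Joint ranges: [-2.53, 2.53], [-0.77, 2.02], [0.04, 2.7], [-1, 4.14], [0.28, 2.66], [-3.11, 3.11]. Speed limits (rad/s): [2.57, 2.57, 3.14, 3.14, 3.14, 3.14].

## Interface

Orientations are given as a unit quaternion [w, x, y, z].
In Python, from rig import robot gives the robot as it stands.
- The arm moves only by the tool play_rows, never from a script. Its argument "deltas" is one flat list of numbers, 7 for each row, row after row: the turn, a rotation vector about the world's x, y, z as a fraction of full scale, then the shift along the world's x, y, z as a fraction of full scale, then the opening, from -1 (shut) to 1 (fully open). A call has 1 to 8 rows; each row shifts and turns the commanded pose from where the row before left it; what a row does not reach is not made up. Full scale, the value 1, is 0.25 m for a shift and 45 degrees for a turn. A row lasts 1/10 s, in which the tool goes at most 50 mm and 8.59 degrees, less where a joint would pass 70% of its speed; a pose out of reach is approached as far as the arm can. A call with a number of a shift or a turn outside -1 to 1 is refused whole. A call with a gripper value outside its range is refused whole. The fingers move at their own pace and stop on an object; the grip force is fixed at half the most. Time passes only in rows, so rows that do not move let the fingers close. It gives the time, the measured TCP pose, the force, the opening and the grip force at its end, in the units of the state.
- robot.sense(): the state, without advancing time (a new reading comes with each control period).
- robot.read_camera(name): name is "scene" or "side" or "wrist"; returns the picture (400x640x3 uint8, red, green, blue); there is no depth.
- robot.get_calibration(name): a dict with "K" (3x3 intrinsics, pixels), "k1" (the pictures are not rectified: a ray, as slopes to the right and down, at radius r is drawn at 1 + k1 r^2 times it, then the intrinsics apply), "eye" and "attitude" of the camera in the world. Camera axes: x right, y down, z forward; pixel columns grow to the right and rows downward; lengths in m; the calibration is good to about 2 mm. A picture is of the moment at which its call begins: read the wrist's pose just before it. get_calibration takes no time and is no camera call; for the wrist camera it gives the pose at the moment of the call.
- robot.hand_in(): hands the job in; it is judged then, once.
The state is a dict: "time": time; "q": joint angles; "dq": joint speeds; "joint_efforts": joint torques, N m; "ee_pos": TCP position; "tcp_rot": TCP orientation; "wrist_force": force on the tool from outside, world axes, zero at the start; "wrist_torque": the same for the moment, N m; "gripper_width": finger opening in m; "grip_force": force on a finger pad.
Only numpy, scipy, OpenCV 4.12 (cv2) and the standard library are available. Lean on these libraries where they do the work, as an engineer would, in place of code of your own. Each camera call takes 0.05 s, during which the arm holds its last target. There are 200 camera calls.

## Task

Finish laying out the washed pots on the drying tray: set the three loose ones gently upright on the empty ring marks of the far row, well centred, each directly behind the standing pot of its own colour, and leave the three that already stand there where they are. Then start the timer by pushing its recessed red button fully in with the metal point of the dibber, not with the fingers, and lay the dibber back down flat on the bench. Do not disturb the jar and the hose nozzle that stand near the pots.

Things in the scene. Friction and masses are not known exactly. Their poses are not given: they have to be found in the camera images.
- tray: aluminium drying tray fixed on the bench, 200 mm (its x) by 250 mm (its y), 14 mm high over all, walls 5 mm, inner floor 5 mm above the bench; origin at the centre of its underside, z up. Six grey ring marks, 58 mm across, in two rows of three along its y: rows 90 mm apart, marks in a row 78 mm apart. Its yaw is within 0.15 rad of the world's
- place_n0 (a point): centre of a ring mark on the tray's floor, row nearer the robot (tray x = -45 mm), tray y = +78 mm; a pot already stands here
- place_n1 (a point): centre of a ring mark on the tray's floor, row nearer the robot (tray x = -45 mm), tray y = +0 mm; a pot already stands here
- place_n2 (a point): centre of a ring mark on the tray's floor, row nearer the robot (tray x = -45 mm), tray y = -78 mm; a pot already stands here
- place_f0 (a point): centre of a ring mark on the tray's floor, row farther from the robot (tray x = +45 mm), tray y = +78 mm; empty at the start
- place_f1 (a point): centre of a ring mark on the tray's floor, row farther from the robot (tray x = +45 mm), tray y = +0 mm; empty at the start
- place_f2 (a point): centre of a ring mark on the tray's floor, row farther from the robot (tray x = +45 mm), tray y = -78 mm; empty at the start
- clay_0: terracotta (orange-brown) flower pot, empty, open upwards, 55 mm high, upright rim band 52 mm across and 18 mm high (from 37 to 55 mm), body below it tapering from 45 mm to 38 mm across at the foot; about 70 g; origin at the centre of its underside, z up; at the start it already stands on a mark of the near row (which one varies) and stays there
- clay_1: terracotta (orange-brown) flower pot, empty, open upwards, 55 mm high, upright rim band 52 mm across and 18 mm high (from 37 to 55 mm), body below it tapering from 45 mm to 38 mm across at the foot; about 70 g; origin at the centre of its underside, z up; at the start it stands on the bench left of the tray; it belongs on the far-row mark behind the standing pot of its colour (same tray y)
- blue_0: blue glazed flower pot, empty, open upwards, 55 mm high, upright rim band 52 mm across and 18 mm high (from 37 to 55 mm), body below it tapering from 45 mm to 38 mm across at the foot; about 70 g; origin at the centre of its underside, z up; at the start it already stands on a mark of the near row (which one varies) and stays there
- blue_1: blue glazed flower pot, empty, open upwards, 55 mm high, upright rim band 52 mm across and 18 mm high (from 37 to 55 mm), body below it tapering from 45 mm to 38 mm across at the foot; about 70 g; origin at the centre of its underside, z up; at the start it stands on the bench left of the tray; it belongs on the far-row mark behind the standing pot of its colour (same tray y)
- white_0: white glazed flower pot, empty, open upwards, 55 mm high, upright rim band 52 mm across and 18 mm high (from 37 to 55 mm), body below it tapering from 45 mm to 38 mm across at the foot; about 70 g; origin at the centre of its underside, z up; at the start it already stands on a mark of the near row (which one varies) and stays there
- white_1: white glazed flower pot, empty, open upwards, 55 mm high, upright rim band 52 mm across and 18 mm high (from 37 to 55 mm), body below it tapering from 45 mm to 38 mm across at the foot; about 70 g; origin at the centre of its underside, z up; at the start it stands on the bench left of the tray; it belongs on the far-row mark behind the standing pot of its colour (same tray y)
- dibber: dibber lying flat on the bench: square wooden handle 16 x 16 mm, 110 mm long, with a steel point 8 mm across, 70 mm long, along its +x; about 40 g. Origin at the centre of the handle's underside, 8 mm below its axis; x towards the point, which ends at x = +125 mm, z = 8 mm. Centre of mass at about x = +18 mm. It lies in front of the timer, the point roughly away from the robot
- timer: green timer box fixed on the bench, 110 mm wide, 100 mm high, 50 mm deep, right of the tray, with a white knob on top that plays no part; origin at the bottom centre of its front face, which looks to the right (world -y, within 0.2 rad); its x points into the box (roughly world +y), z up
- button_face (a point): centre of the red button's face (15 mm across), at the bottom of an 18 mm square, white-edged recess in the middle of the timer's front, 50 mm above the bench; unpressed it lies 8 mm behind the front face. It is pushed along the timer's +x
- start_button (a joint): travel of the button in m: 0 out, 0.005 fully in; spring 1.8 N at the start, 4.8 N fully in; springs back
- jar: amber glass jar with a steel lid, 52 mm across, 85 mm high, a bystander; origin at the centre of its underside
- nozzle: yellow hose nozzle standing upright, 34 mm across, 62 mm high, a bystander among the loose pots; origin at the centre of its underside
Things that resemble listed ones, but are neither listed nor needed, are in the scene too. What is shaped like the clay_1 but green is not meant.

How it is judged:
On the way, in this order (a step that is already met when the one before it is completed fails the run):
1. all six pots stand upright on the tray, released, each within 12 mm of the centre of its ring mark, each loose one in the far row behind the standing pot of its colour (((horizontal distance between clay_0 and place_n0 below 0.012 m and horizontal distance between clay_1 and place_f0 below 0.012 m) or (horizontal distance between clay_0 and place_n1 below 0.012 m and horizontal distance between clay_1 and place_f1 below 0.012 m) or (horizontal distance between clay_0 and place_n2 below 0.012 m and horizontal distance between clay_1 and place_f2 below 0.012 m)) and ((horizontal distance between blue_0 and place_n0 below 0.012 m and horizontal distance between blue_1 and place_f0 below 0.012 m) or (horizontal distance between blue_0 and place_n1 below 0.012 m and horizontal distance between blue_1 and place_f1 below 0.012 m) or (horizontal distance between blue_0 and place_n2 below 0.012 m and horizontal distance between blue_1 and place_f2 below 0.012 m)) and ((horizontal distance between white_0 and place_n0 below 0.012 m and horizontal distance between white_1 and place_f0 below 0.012 m) or (horizontal distance between white_0 and place_n1 below 0.012 m and horizontal distance between white_1 and place_f1 below 0.012 m) or (horizontal distance between white_0 and place_n2 below 0.012 m and horizontal distance between white_1 and place_f2 below 0.012 m)) and angle between each of clay_0, clay_1, blue_0, blue_1, white_0, white_1's own z axis and vertical below 0.1 rad and z of each of clay_0, clay_1, blue_0, blue_1, white_0, white_1 in the frame of tray below 0.01 m and linear speed of each of clay_0, clay_1, blue_0, blue_1, white_0, white_1 below 0.02 m/s and contact force between the fingers and clay_0 below 0.1 N and contact force between the fingers and clay_1 below 0.1 N and contact force between the fingers and blue_0 below 0.1 N and contact force between the fingers and blue_1 below 0.1 N and contact force between the fingers and white_0 below 0.1 N and contact force between the fingers and white_1 below 0.1 N), for 0.2 s.
2. the button is pushed in by at least 3.5 mm with the dibber, the fingers not touching the timer (value of joint start_button above 0.0035 m and contact force between dibber and timer above 0.5 N and contact force between the fingers and timer below 0.1 N), for 0.05 s.
At the end, for the whole second after the job is handed in: Six pots upright (0.1 rad), at rest and released on the tray, each within 12 mm of its ring mark's centre, the three first ones in the near row, each other behind its own colour; button sprung back; dibber flat (0.17 rad) on the bench, underside under 30 mm up, released, at rest (all of step 1 and height (world z) of dibber between -0.01 and 0.03 m and angle between dibber's own x axis and vertical between 1.4 and 1.74 rad and linear speed of dibber below 0.02 m/s and contact force between the fingers and dibber below 0.1 N and value of joint start_button below 0.0015 m); the robot touches nothing.
It fails at once if a pot that already stood on the tray moved more than 15 mm (distance of any of clay_0, blue_0, white_0 from where it was at the start of the episode above 0.015 m).
It fails at once if a loose pot let go in the air, its foot more than 30 mm above the bench ((height (world z) of clay_1 above 0.03 m and contact force between the fingers and clay_1 below 0.05 N) or (height (world z) of blue_1 above 0.03 m and contact force between the fingers and blue_1 below 0.05 N) or (height (world z) of white_1 above 0.03 m and contact force between the fingers and white_1 below 0.05 N)).
It fails at once if the jar or the nozzle moved more than 20 mm (distance of any of jar, nozzle from where it was at the start of the episode above 0.02 m).
It fails at once if the button pushed in with the fingers (value of joint start_button above 0.002 m and contact force between the fingers and timer above 0.5 N).
It also fails if it takes over 72 s, if anything falls off the work surface, if the arm or the gripper's body presses on something with over 40 N, if the wrist force passes 120 N, or if a joint passes its speed limit or range.

## Working session

There is one attempt and no reset: what is moved stays moved. The work goes in short steps, Python scripts to look and compute and a tool call to move; the robot and the scene stay as the last step left them, time stands still between calls to the robot, and variables do not carry over. Pictures are saved under pics/ and viewed, at most 10 in all, crops included, and the job is handed in when it is done.

Besides the shell and the picture viewer there is one more tool, called after ">>>" as name(argument=value, ...) on one line, values as JSON. play_rows: Moves the arm, as the interface text tells. Its arguments: {"type":"object","properties":{"deltas":{"type":"array","items":{"type":"number"}}},"required":["deltas"]}

```bash
mkdir -p pics; cat > h.py <<'E'
import numpy as np, cv2
from rig import robot
from scipy.spatial.transform import Rotation as R
def cal(n):
    c=robot.get_calibration(n); return c
def rot(c):
    a=np.array(c["attitude"],float)
    return a if a.shape==(3,3) else R.from_quat([a[1],a[2],a[3],a[0]]).as_matrix()
def ray(c,uv):
    K=np.array(c["K"]); k=c["k1"]
    x=(uv[0]-K[0,2])/K[0,0]; y=(uv[1]-K[1,2])/K[1,1]
    s=1.
    for _ in range(20): s=1/(1+k*(x*x+y*y)*s*s)
    return rot(c)@np.array([x*s,y*s,1.])
def onz(c,uv,z):
    e=np.array(c["eye"]); d=ray(c,uv); return e+d*(z-e[2])/d[2]
def proj(c,P):
    K=np.array(c["K"]); p=rot(c).T@(np.array(P)-np.array(c["eye"])); x,y=p[:2]/p[2]
    f=1+c["k1"]*(x*x+y*y); return np.array([K[0,0]*x*f+K[0,2],K[1,1]*y*f+K[1,2]])
def snap(n,f):
    c=cal(n); im=robot.read_camera(n)[:,:,::-1].copy(); cv2.imwrite("pics/"+f,im); return c,im
E
python3 - <<'E'
from h import *
for n in("scene","side","wrist"):
    c,im=snap(n,n+"0.png"); print(n,c)
a=cv2.imread("pics/scene0.png");b=cv2.imread("pics/side0.png")
print(robot.sense())
E
```

```text
scene {'K': array([[370.48410027,   0.        , 319.0510906 ],
       [  0.        , 370.48410027, 198.65717995],
       [  0.        ,   0.        ,   1.        ]]), 'k1': 0.015520689019298392, 'eye': array([ 0.79297903, -0.41925216,  0.86779863]), 'attitude': array([-0.27862532,  0.92087684,  0.26314282, -0.07148176])}
side {'K': array([[367.57591646,   0.        , 319.70788443],
       [  0.        , 367.57591646, 196.80056139],
       [  0.        ,   0.        ,   1.        ]]), 'k1': -0.018201267487683224, 'eye': array([0.02163633, 0.72264241, 0.58454114]), 'attitude': array([ 0.15659812, -0.26997013,  0.82713378, -0.46737872])}
wrist {'K': array([[354.03651266,   0.        , 323.04270211],
       [  0.        , 354.03651266, 199.08775762],
       [  0.        ,   0.        ,   1.        ]]), 'k1': -0.05821099161327898, 'eye': array([ 0.29183789, -0.44262732,  0.37343486]), 'attitude': array([ 0.11606562,  0.83925494, -0.5260431 , -0.07388209])}
{'time': 0.15, 'q': array([-1.26598704e+00,  3.42564774e-01,  1.52480945e+00, -6.45648708e-06,
        1.27542735e+00, -1.45991518e-01]), 'dq': array([-9.33267078e-05, -2.42731270e-03, -5.71078752e-03, -6.71906252e-04,
       -2.35843690e-03, -4.23378260e-04]), 'joint_efforts': array([ 1.48490599e-03, -4.33905566e+01, -2.46146697e+01, -2.14116876e-04,
        5.71610391e-03,  1.36234004e-05]), 'ee_pos': array([ 0.22866223, -0.47223754,  0.23078039]), 'tcp_rot': array([-6.02314043e-04,  9.74704308e-01,  2.23497531e-01, -5.10275100e-05]), 'wrist_force': array([ 0.15765823, -0.5274504 , -0.09951389]), 'wrist_torque': array([-0.03091544,  0.0102894 , -0.02977895]), 'grip_force': 0.0, 'gripper_width': 0.08574803814789674}
```

View pics/scene0.png

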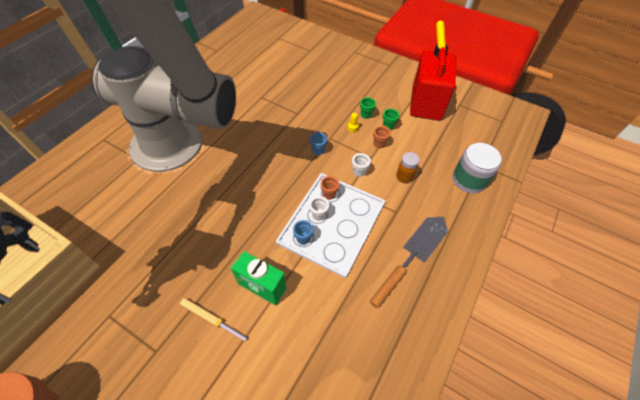

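View pics/side0.png

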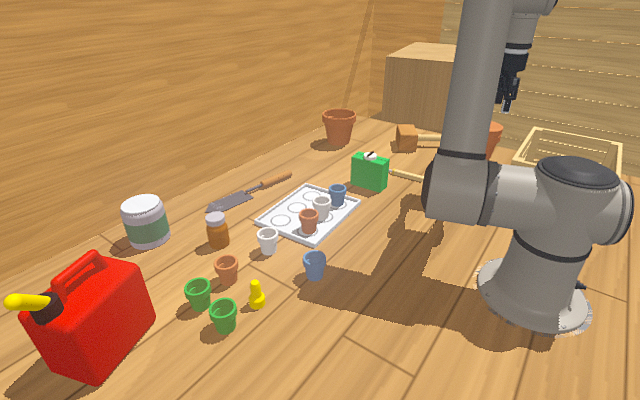

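Scene view: tray around (331,224), with the standing pots clay (330,187), white (319,209) and blue (302,233). The loose candidates are blue (318,144), white (361,164) and clay (381,137). Green decoys sit at (367,107) and (391,118). The nozzle is at (353,123), the jar (408,167), the timer (258,277) and the dibber (213,320). The side view agrees. Next is a crop to check the pots, because the blue one seems to have something on its rim.

```bash
python3 - <<'E'
from h import *
a=cv2.imread("pics/scene0.png");b=cv2.imread("pics/side0.png")
c1=cv2.resize(a[85:275,270:430],None,fx=3,fy=3,interpolation=cv2.INTER_CUBIC)[:570]
cr=cv2.resize(b[215:345,170:340],None,fx=1.85,fy=1.85,interpolation=cv2.INTER_CUBIC)
o=np.zeros((570,800,3),np.uint8);o[:,:480]=c1;o[:cr.shape[0],482:482+cr.shape[1]]=cr[:,:318]
cv2.imwrite("pics/crop1.png",o)
s=cal("scene")
for n,uv,z in [("blue1",(318,139),.055),("white1",(361,160),.055),("clay1",(381,133),.055),("noz",(353,123),.03),("jar",(408,160),.085),("g1",(368,104),.055),("g2",(391,115),.055),("f0",(360,207),.005),("f1",(347,228),.005),("f2",(334,252),.005),("n0",(331,183),.06),("n1",(319,205),.06),("n2",(303,229),.06),("timer",(258,268),.1),("handle",(182,302),.008),("tip",(245,338),.008)]:
    print(n,onz(s,uv,z).round(3))
E
```

```text
blue1 [0.409 0.221 0.055]
white1 [0.554 0.219 0.055]
clay1 [0.555 0.342 0.055]
noz [0.455 0.357 0.03 ]
jar [0.671 0.264 0.085]
g1 [0.465 0.432 0.055]
g2 [0.548 0.427 0.055]
f0 [0.615 0.109 0.005]
f1 [0.617 0.032 0.005]
f2 [ 0.623 -0.046  0.005]
n0 [0.524 0.101 0.06 ]
n1 [0.534 0.024 0.06 ]
n2 [ 0.537 -0.057  0.06 ]
timer [ 0.519 -0.209  0.1  ]
handle [ 0.387 -0.345  0.008]
tip [ 0.561 -0.332  0.008]
```

View pics/crop1.png

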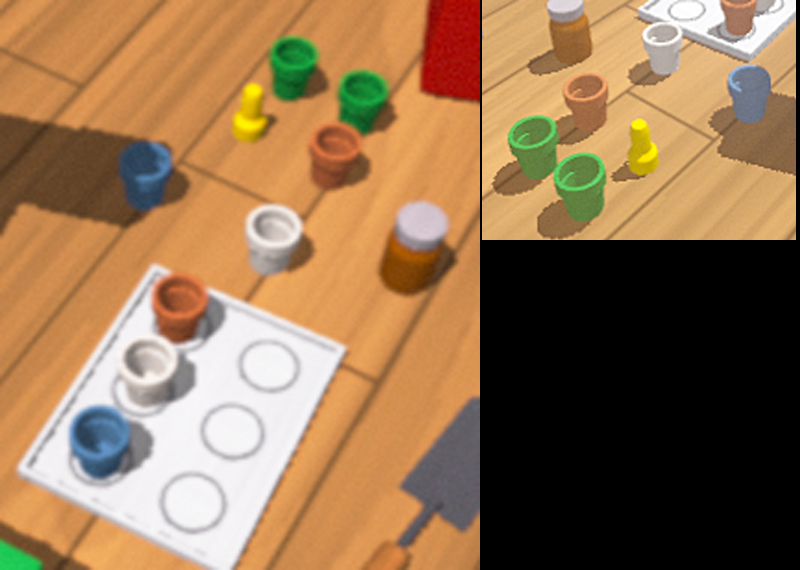

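The crop confirms three open loose pots: blue (145,175), white (272,238) and clay (333,155). The green ones are decoys, and the blue pot's "handle" was just shading. I'll move the wrist camera over the area for precise measurement.

>>> play_rows(deltas=[0,0,0.092,0.062,0.168,0.012,1,0,0,0.092,0.062,0.168,0.012,1,0,0,0.092,0.062,0.168,0.012,1,0,0,0.092,0.062,0.168,0.012,1,0,0,0.092,0.062,0.168,0.012,1,0,0,0.092,0.062,0.168,0.012,1,0,0,0.092,0.062,0.168,0.012,1,0,0,0.092,0.062,0.168,0.012,1])

```text
time: 0.95
ee_pos: [0.3529, -0.1348, 0.2555]
tcp_rot: [0.0, 0.87, 0.493, 0.0]
wrist_force: [1.4, -0.5, 0.2]
gripper_width: 0.0854
grip_force: 0.0
```

>>> play_rows(deltas=[0,0,0.092,0.062,0.168,0.012,1,0,0,0.092,0.062,0.168,0.012,1,0,0,0.092,0.062,0.168,0.012,1,0,0,0.092,0.062,0.168,0.012,1,0,0,0.092,0.062,0.168,0.012,1,0,0,0.092,0.062,0.168,0.012,1,0,0,0.092,0.062,0.168,0.012,1,0,0,0,0,0,0,1])

```text
time: 1.75
ee_pos: [0.4622, 0.1617, 0.276]
tcp_rot: [-0.0, 0.717, 0.697, 0.001]
wrist_force: [0.2, -1.0, 0.7]
gripper_width: 0.0853
grip_force: 0.0
```

```bash
cat >> h.py <<'E'
def st():
    s=robot.sense(); q=s["tcp_rot"]; m=R.from_quat([q[1],q[2],q[3],q[0]]).as_matrix()
    print("t",round(s["time"],2),"tcp",s["ee_pos"].round(4),"ty yaw deg",np.degrees(np.arctan2(m[1,1],m[0,1])).round(2),"tz",m[:,2].round(3),"w",round(s["gripper_width"],4),"F",s["wrist_force"].round(1),"q",s["q"].round(2)); return s
E
python3 - <<'E'
from h import *
st(); c,im=snap("wrist","w1.png"); np.save("w1.npy",c,allow_pickle=True); print(c["eye"])
E
```

```text
t 1.75 tcp [0.4622 0.1617 0.276 ] ty yaw deg -1.68 tz [ 0.001  0.002 -1.   ] w 0.0853 F [ 0.2 -1.   0.7] q [0.18 0.24 1.54 0.   1.36 0.21]
[0.46494201 0.23030216 0.4188493 ]
```

View pics/w1.png

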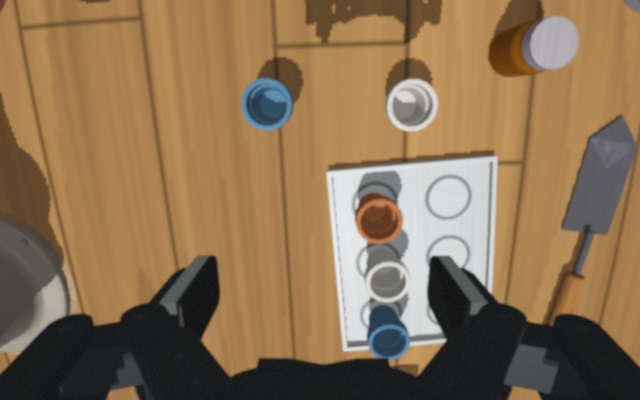

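The wrist view shows the loose blue rim at (267,103), the loose white rim at (411,103), the standing clay at (380,218), and empty rings at (449,196) and (449,254). The tray edges run from (330,170) to (496,156). Next I'll fit circles.

```bash
cat >> h.py <<'E'
from scipy.optimize import least_squares
def masks(im):
    h=cv2.cvtColor(im,cv2.COLOR_BGR2HSV); H,S,V=cv2.split(h)
    return dict(blue=(H>95)&(H<125)&(S>80), clay=((H<12)&(S>150)&(V>60)), white=(S<45)&(V>60), green=(H>45)&(H<80)&(S>100), yellow=(H>24)&(H<34)&(S>200)&(V>100))
def rim(c,im,col,uv,win=45,r=.026,z=.055,show=False):
    m=masks(im)[col].astype(np.uint8)*255
    w=np.zeros_like(m); u,v=map(int,uv); w[max(0,v-win):v+win,max(0,u-win):u+win]=255
    m=cv2.morphologyEx(m&w,cv2.MORPH_CLOSE,np.ones((5,5)))
    cs,_=cv2.findContours(m,cv2.RETR_EXTERNAL,cv2.CHAIN_APPROX_NONE)
    k=max(cs,key=cv2.contourArea); P=np.array([onz(c,p[0],z)[:2] for p in k])
    return circ(P,r)
def circ(P,r):
    f=lambda x:np.linalg.norm(P-x[:2],axis=1)-r
    (a,b),_=cv2.minEnclosingCircle(P.astype(np.float32))
    s=least_squares(f,[a,b],loss="soft_l1",f_scale=.001); return s.x.round(4),np.median(abs(s.fun)).round(4),len(P)
def ring(c,im,P0,z=.005,win=.04,r=None):
    # dark ring on bright floor around expected world point; dark pixels between radii
    g=cv2.cvtColor(im,cv2.COLOR_BGR2GRAY); bh=cv2.morphologyEx(g,cv2.MORPH_BLACKHAT,np.ones((9,9)))
    pc=proj(c,[P0[0],P0[1],z]); pe=proj(c,[P0[0]+win,P0[1],z]); n=int(np.linalg.norm(pe-pc))
    ys,xs=np.nonzero(bh>20); s=np.hypot(xs-pc[0],ys-pc[1])<n
    P=np.array([onz(c,(x,y),z)[:2] for x,y in zip(xs[s],ys[s])])
    d=np.linalg.norm(P-P0,axis=1); P=P[(d>.018)&(d<.04)]
    g=least_squares(lambda x:np.linalg.norm(P-x[:2],axis=1)-x[2],[P0[0],P0[1],.028],loss="soft_l1",f_scale=.001)
    return g.x.round(4),np.median(abs(g.fun)).round(4),len(P)
E
python3 - <<'E'
from h import *
c=np.load("w1.npy",allow_pickle=True).item(); im=cv2.imread("pics/w1.png")
print("blue",rim(c,im,"blue",(267,103)),"white",rim(c,im,"white",(411,103),35))
print("n0",rim(c,im,"clay",(380,218),30,z=.06), "n2",rim(c,im,"blue",(388,333),35,z=.06))
for uv in((449,196),(449,252)):
    P0=onz(c,uv,.005)[:2]; print(P0,ring(c,im,P0))
for uv in((329,171),(496,156),(344,350)): print(onz(c,uv,.014))
s=cal("scene"); i2=cv2.imread("pics/scene0.png")
print("scene"); print("blue",rim(s,i2,"blue",(318,144),22),"white",rim(s,i2,"white",(361,164),16),"clay",rim(s,i2,"clay",(381,137),20))
for uv in((360,207),(347,228),(334,252)):
    P0=onz(s,uv,.005)[:2]; print(P0,ring(s,i2,P0))
E
```

```text
blue (array([0.4089, 0.2283]), np.float64(0.0014), 141) white (array([0.5533, 0.2234]), np.float64(0.0003), 148)
n0 (array([0.5182, 0.1065]), np.float64(0.0023), 135) n2 (array([ 0.5344, -0.0448]), np.float64(0.0033), 137)
[0.6155169  0.11325546] (array([0.6144, 0.1118, 0.0266]), np.float64(0.0014), 587)
[0.62076393 0.03881094] (array([0.62  , 0.0335, 0.0268]), np.float64(0.0016), 375)
[0.46970021 0.15010664 0.014     ]
[0.66489873 0.16263136 0.014     ]
[ 0.48412895 -0.09866591  0.014     ]
scene
blue (array([0.4139, 0.2137]), np.float64(0.0053), 55) white (array([0.5564, 0.211 ]), np.float64(0.0041), 58) clay (array([0.5585, 0.3355]), np.float64(0.0068), 57)
[0.61516417 0.1090838 ] (array([0.6126, 0.1095, 0.0266]), np.float64(0.0016), 112)
[0.61701883 0.03248474] (array([0.6177, 0.0319, 0.0265]), np.float64(0.0017), 131)
[ 0.62297864 -0.04600667] (array([ 0.6228, -0.046 ,  0.0266]), np.float64(0.0014), 137)
```

>>> play_rows(deltas=[0,0,0.03,-0.053,0.063,-0.146,1,0,0,0.03,-0.053,0.063,-0.146,1,0,0,0.03,-0.053,0.063,-0.146,1,0,0,0.03,-0.053,0.063,-0.146,1,0,0,0,0,0,0,1,0,0,0,0,0,0,1])

```text
time: 2.4
ee_pos: [0.4085, 0.2197, 0.1307]
tcp_rot: [0.0, 0.686, 0.727, -0.0]
wrist_force: [1.1, -0.5, 0.0]
gripper_width: 0.0853
grip_force: 0.0
```

```bash
python3 - <<'E'
from h import *
st(); c,im=snap("wrist","w2.png"); np.save("w2.npy",c,allow_pickle=True)
p=proj(c,(.409,.226,.055)); print(p,[proj(c,(x,y,.055)).round() for x,y in((.383,.226),(.435,.226),(.409,.252))])
print(rim(c,im,"blue",p,75))
E
```

```text
t 2.4 tcp [0.4085 0.2197 0.1307] ty yaw deg 3.29 tz [-0.    -0.001 -1.   ] w 0.0853 F [ 1.1 -0.5  0. ] q [ 0.33  0.35  1.83 -0.    0.96  0.27]
[323.22827231 200.0403831 ] [array([283., 198.]), array([364., 202.]), array([326., 160.])]
(array([0.4084, 0.2298]), np.float64(0.001), 218)
```

View pics/w2.png

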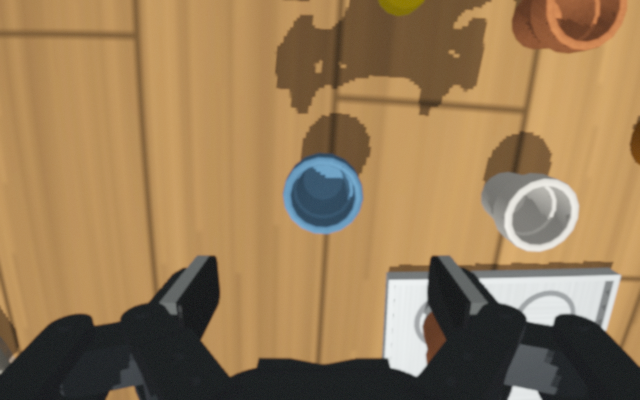

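The image shows the blue rim cleanly at (323,194), the white rim at (538,212), clay partly at (583,12), and the nozzle at (402,5). Blue is at (0.4084, 0.2298), so I'll descend and grip.

>>> play_rows(deltas=[0,0,0,0,0.0135,-0.145,1,0,0,0,0,0.0135,-0.145,1,0,0,0,0,0.0135,-0.145,1,0,0,0,0,0,0,1,0,0,0,0,0,0,-1,0,0,0,0,0,0,-1,0,0,0,0,0,0,-1,0,0,0,0,0,0,-1])

```text
time: 3.25
ee_pos: [0.41, 0.2308, 0.0242]
tcp_rot: [0.001, 0.686, 0.727, 0.002]
wrist_force: [-0.5, -2.2, 9.0]
gripper_width: 0.0498
grip_force: 61.8
```

```bash
python3 - <<'E'
from h import *
s=st(); print(s["grip_force"])
c=np.load("w2.npy",allow_pickle=True).item(); im=cv2.imread("pics/w2.png")
print("white",rim(c,im,"white",(545,212),55)); print("clay",onz(c,(583,12),.055))
E
```

```text
t 3.25 tcp [0.41   0.2308 0.0242] ty yaw deg 3.32 tz [ 0.005  0.001 -1.   ] w 0.0498 F [-0.5 -2.2  9. ] q [ 0.35  0.53  1.92 -0.    0.69  0.29]
61.82283449918032
white (array([0.5493, 0.2258]), np.float64(0.0032), 248)
clay [0.55398039 0.34881981 0.055     ]
```

>>> play_rows(deltas=[0,0,0,0,0,0.1,-1,0,0,0,0,0,0.16,-1,0,0,0,0,0,0.16,-1,0,0,0,0.086,-0.11,0,-1,0,0,0,0.086,-0.11,0,-1,0,0,0,0.086,-0.11,0,-1,0,0,0,0.086,-0.11,0,-1,0,0,0,0.086,-0.11,0,-1])

```text
time: 4.05
ee_pos: [0.517, 0.0917, 0.1286]
tcp_rot: [0.001, 0.686, 0.727, 0.001]
wrist_force: [0.4, 1.0, -0.8]
gripper_width: 0.0498
grip_force: 63.0
```

>>> play_rows(deltas=[0,0,0,0.086,-0.11,0,-1,0,0,0,0.086,-0.11,0,-1,0,0,0,0.086,-0.11,0,-1,0,0,0,0.086,-0.11,0,-1,0,0,0,0.086,-0.11,0,-1,0,0,0,0,0,0,-1,0,0,0,0,0,0,-1])

```text
time: 4.75
ee_pos: [0.6234, -0.0452, 0.1278]
tcp_rot: [0.001, 0.687, 0.727, 0.0]
wrist_force: [-0.6, -0.3, -0.7]
gripper_width: 0.0495
grip_force: 62.9
```

```bash
python3 - <<'E'
from h import *
st(); c,im=snap("wrist","w3.png"); np.save("w3.npy",c,allow_pickle=True); s2,i2=snap("scene","s3.png")
print(rim(c,im,"blue",proj(c,(.624,-.045,.16)),75,z=.16))
for P0 in((.6145,.1115),(.6193,.0335)): print(ring(c,im,np.array(P0)))
o=np.vstack([im,np.zeros((0,640,3),np.uint8)]); cr=cv2.resize(i2[80:280,260:420],(160*1,200)); o[:200,:160]=cr; cv2.imwrite("pics/v3.png",o)
E
```

```text
t 4.75 tcp [ 0.6234 -0.0452  0.1278] ty yaw deg 3.24 tz [ 0.001 -0.    -1.   ] w 0.0495 F [-0.6 -0.3 -0.7] q [-0.19  0.61  1.37  0.    1.15 -0.25]
(array([ 0.624 , -0.0434]), np.float64(0.0007), 419)
(array([0.6133, 0.1244, 0.0381]), np.float64(0.0009), 252)
(array([0.6196, 0.0348, 0.0266]), np.float64(0.0012), 1473)
```

View pics/v3.png

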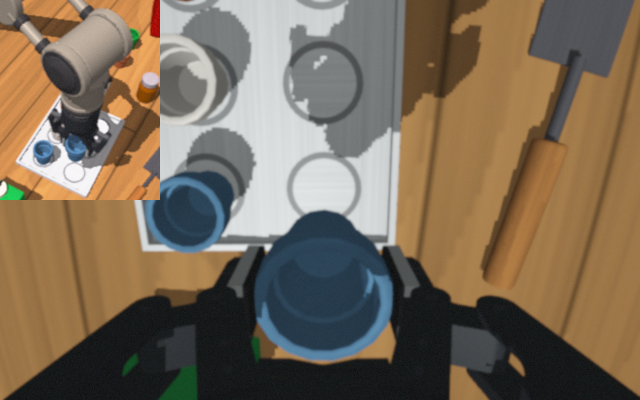

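The pot is held square, and ring f2 is visible at (323,187) with f1 at (323,82).

```bash
python3 - <<'E'
from h import *
c=np.load("w3.npy",allow_pickle=True).item(); im=cv2.imread("pics/w3.png")
for uv in((323,187),(323,82)):
    P0=onz(c,uv,.005)[:2]; print(P0.round(4),ring(c,im,P0))
E
```

```text
[ 0.6242 -0.0418] (array([ 0.6246, -0.0431,  0.0265]), np.float64(0.0013), 1016)
[0.6198 0.0356] (array([0.6196, 0.0348, 0.0265]), np.float64(0.0012), 1474)
```

>>> play_rows(deltas=[0,0,0,0,0,-0.12,-1,0,0,0,0,0,-0.12,-1,0,0,0,0.003,0,-0.1,-1,0,0,0,0,0,-0.03,-1,0,0,0,0,0,-0.012,-1,0,0,0,0,0,0,-1])

```text
time: 5.45
ee_pos: [0.6245, -0.044, 0.0321]
tcp_rot: [0.001, 0.686, 0.728, 0.0]
wrist_force: [-0.2, 0.1, 0.5]
gripper_width: 0.0498
grip_force: 62.9
```

>>> play_rows(deltas=[0,0,0,0,0,-0.008,-1,0,0,0,0,0,-0.006,-1,0,0,0,0,0,0,-1])

```text
time: 5.75
ee_pos: [0.6248, -0.0446, 0.0293]
tcp_rot: [0.001, 0.686, 0.727, 0.001]
wrist_force: [-1.1, 0.5, 5.1]
gripper_width: 0.0498
grip_force: 63.4
```

>>> play_rows(deltas=[0,0,0,0,0,0,0.6,0,0,0,0,0,0,0.6,0,0,0,0,0,0,0.6,0,0,0,0,0,0.06,0.6,0,0,0,0,0,0.14,0.6,0,0,0,0,0,0.2,0.6,0,0,0,0,0,0,1])

```text
time: 6.45
ee_pos: [0.6281, -0.0452, 0.1361]
tcp_rot: [0.006, 0.686, 0.727, 0.004]
wrist_force: [0.3, -0.4, 0.7]
gripper_width: 0.0808
grip_force: 0.0
```

```bash
python3 - <<'E'
from h import *
st(); c,im=snap("wrist","w4.png")
print(rim(c,im,"blue",proj(c,(.6245,-.043,.06)),60,z=.06))
c,im=snap("scene","s4.png"); 
for n,P in(("blue",(.6245,-.043,.05)),("blue",(.537,-.05,.05))): print(rim(c,im,n,proj(c,P),17,z=.06))
E
```

```text
t 6.45 tcp [ 0.6281 -0.0452  0.1361] ty yaw deg 3.33 tz [ 0.014 -0.003 -1.   ] w 0.0808 F [ 0.3 -0.4  0.7] q [-0.19  0.61  1.36  0.    1.16 -0.25]
(array([ 0.6253, -0.0446]), np.float64(0.0008), 220)
(array([ 0.6269, -0.0548]), np.float64(0.0019), 59)
(array([ 0.5387, -0.0605]), np.float64(0.002), 59)
```

>>> play_rows(deltas=[0,0,0,-0.041,0.151,0,1,0,0,0,-0.041,0.151,0,1,0,0,0,-0.041,0.151,0,1,0,0,0,-0.041,0.151,0,1,0,0,0,-0.041,0.151,0,1,0,0,0,-0.041,0.151,0,1,0,0,0,-0.041,0.151,0,1,0,0,0,0,0,0,1])

```text
time: 7.35
ee_pos: [0.5497, 0.2239, 0.1264]
tcp_rot: [-0.001, 0.685, 0.729, -0.001]
wrist_force: [0.2, -0.2, -0.8]
gripper_width: 0.0855
grip_force: 0.0
```

```bash
python3 - <<'E'
from h import *
s=st(); c,im=snap("wrist","w5.png"); np.save("w5.npy",c,allow_pickle=True)
p=proj(c,(.553,.224,.055)); print(p); print(rim(c,im,"white",p,70))
p=proj(c,(.554,.345,.055)); print(p); print(rim(c,im,"clay",p,70)); print(rim(c,im,"clay",p,50))
E
```

```text
t 7.35 tcp [0.5497 0.2239 0.1264] ty yaw deg 3.6 tz [-0.003  0.001 -1.   ] w 0.0855 F [ 0.2 -0.2 -0.8] q [0.26 0.56 1.47 0.   1.11 0.19]
[327.25370839 211.68015754]
(array([0.5545, 0.2246]), np.float64(0.0006), 225)
[343.45417136   3.3267908 ]
(array([0.5552, 0.3544]), np.float64(0.0024), 213)
(array([0.5552, 0.3544]), np.float64(0.0024), 213)
```

View pics/w5.png

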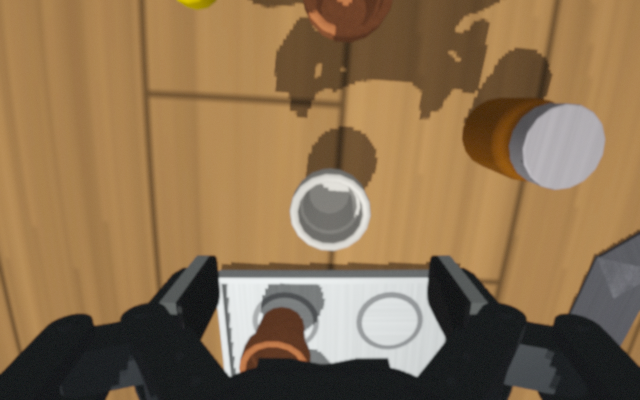

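White rim is at (330,210), i.e. (0.5545, 0.2246); the jar at (556,147) is well clear.

>>> play_rows(deltas=[0,0,0,0,0,-0.1,1,0,0,0,0,0,-0.08,1,0,0,0,0,0,0,1,0,0,0,0,0,0,1,0,0,0,0,0,0,1])

```text
time: 7.9
ee_pos: [0.553, 0.2193, 0.0835]
tcp_rot: [0.0, 0.687, 0.727, 0.001]
wrist_force: [0.4, 0.1, 0.2]
gripper_width: 0.0856
grip_force: 0.0
```

>>> play_rows(deltas=[0,0,0,0.006,0.021,-0.12,1,0,0,0,0,0,-0.122,1,0,0,0,0,0,0,1,0,0,0,0,0,0,-1,0,0,0,0,0,0,-1,0,0,0,0,0,0,-1,0,0,0,0,0,0,-1])

```text
time: 8.6
ee_pos: [0.5551, 0.2253, 0.0245]
tcp_rot: [0.001, 0.686, 0.727, 0.002]
wrist_force: [-1.1, -0.6, 4.5]
gripper_width: 0.0497
grip_force: 61.9
```

>>> play_rows(deltas=[0,0,0,0,0,0,-1,0,0,0,0,0,0.08,-1,0,0,0,0,0,0.16,-1,0,0,0,0,0,0.16,-1,0,0,0,0,0,0,-1])

```text
time: 9.1
ee_pos: [0.5574, 0.2261, 0.1294]
tcp_rot: [0.004, 0.686, 0.727, 0.006]
wrist_force: [-0.3, -0.2, -0.2]
gripper_width: 0.0501
grip_force: 62.5
```

>>> play_rows(deltas=[0,0,0,0.052,-0.152,0,-1,0,0,0,0.052,-0.152,0,-1,0,0,0,0.052,-0.152,0,-1,0,0,0,0.052,-0.152,0,-1,0,0,0,0.052,-0.152,0,-1,0,0,0,0,0,0,-1,0,0,0,0,0,0,-1,0,0,0,0,0,0,-1])

```text
time: 9.9
ee_pos: [0.6183, 0.036, 0.1221]
tcp_rot: [-0.0, 0.686, 0.728, 0.0]
wrist_force: [0.1, 0.4, -1.2]
gripper_width: 0.0498
grip_force: 62.4
```

```bash
python3 - <<'E'
from h import *
s=st(); c,im=snap("wrist","w6.png"); np.save("w6.npy",c,allow_pickle=True)
P=s["ee_pos"]; z=P[2]+.032
print(rim(c,im,"white",proj(c,(P[0],P[1],z)),75,z=z))
for P0 in((.6146,.1127),(.6196,.0348)): print(proj(c,(*P0,.005)),ring(c,im,np.array(P0)))
E
```

```text
t 9.9 tcp [0.6183 0.036  0.1221] ty yaw deg 3.36 tz [-0.  0. -1.] w 0.0498 F [ 0.1  0.4 -1.2] q [-0.07  0.61  1.4   0.    1.14 -0.12]
(array([0.6184, 0.0389]), np.float64(0.0021), 616)
[323.05527481  87.65276083] (array([0.6147, 0.1125, 0.0264]), np.float64(0.0012), 1498)
[323.6142347  194.67109221] (array([0.6196, 0.0344, 0.0266]), np.float64(0.0013), 953)
```

>>> play_rows(deltas=[0,0,0,0.004,-0.006,-0.12,-1,0,0,0,0,0,-0.12,-1,0,0,0,0,0,-0.09,-1,0,0,0,0,0,-0.03,-1,0,0,0,0,0,-0.008,-1,0,0,0,0,0,0,-1,0,0,0,0,0,0,-1])

```text
time: 10.65
ee_pos: [0.6204, 0.034, 0.0311]
tcp_rot: [0.001, 0.686, 0.728, 0.001]
wrist_force: [0.0, -0.3, -1.0]
gripper_width: 0.0495
grip_force: 62.4
```

>>> play_rows(deltas=[0,0,0,0,0,-0.008,-1,0,0,0,0,0,-0.004,-1,0,0,0,0,0,0,-1])

```text
time: 10.95
ee_pos: [0.6206, 0.0336, 0.0295]
tcp_rot: [0.001, 0.686, 0.727, 0.001]
wrist_force: [-3.5, -0.1, 11.4]
gripper_width: 0.0498
grip_force: 63.6
```

>>> play_rows(deltas=[0,0,0,0,0,0,0.6,0,0,0,0,0,0,0.6,0,0,0,0,0,0,0.6,0,0,0,0,0,0.06,0.6,0,0,0,0,0,0.14,0.6,0,0,0,0,0,0.2,0.6])

```text
time: 11.55
ee_pos: [0.6182, 0.0336, 0.1265]
tcp_rot: [-0.002, 0.686, 0.727, -0.002]
wrist_force: [1.0, -0.3, -0.4]
gripper_width: 0.0682
grip_force: 0.0
```

>>> play_rows(deltas=[0,0,0,-0.032,0.154,0,1,0,0,0,-0.032,0.154,0,1,0,0,0,-0.032,0.154,0,1,0,0,0,-0.032,0.154,0,1,0,0,0,-0.032,0.154,0,1,0,0,0,-0.032,0.154,0,1,0,0,0,-0.032,0.154,0,1,0,0,0,-0.032,0.154,0,1])

```text
time: 12.35
ee_pos: [0.5554, 0.3432, 0.1283]
tcp_rot: [0.0, 0.686, 0.727, 0.0]
wrist_force: [-0.2, -1.1, 0.2]
gripper_width: 0.0858
grip_force: 0.0
```

>>> play_rows(deltas=[0,0,0,0,0,0,1,0,0,0,0,0,0,1,0,0,0,0,0,0,1])

```text
time: 12.65
ee_pos: [0.5561, 0.3407, 0.1275]
tcp_rot: [0.0, 0.687, 0.727, 0.0]
wrist_force: [0.6, -0.1, -0.1]
gripper_width: 0.0854
grip_force: 0.0
```

```bash
python3 - <<'E'
from h import *
s=st(); c,im=snap("wrist","w7.png")
p=proj(c,(.555,.347,.055)); print(p); print(rim(c,im,"clay",p,70))
E
```

```text
t 12.65 tcp [0.5561 0.3407 0.1275] ty yaw deg 3.29 tz [ 0. -0. -1.] w 0.0854 F [ 0.6 -0.1 -0.1] q [ 0.43  0.66  1.28 -0.    1.2   0.38]
[320.56495254 201.24873112]
(array([0.553 , 0.3448]), np.float64(0.004), 205)
```

View pics/w7.png

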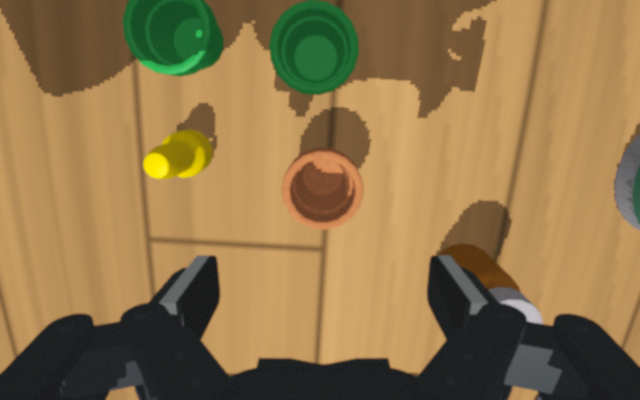

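Clay rim centre is at (323,189), about (0.556, 0.355). The nozzle at (180,155) and the green decoys at (173,30) and (314,45) are clear of the fingers.

>>> play_rows(deltas=[0,0,0,0,0.03,-0.1,1,0,0,0,0,0.027,-0.16,1,0,0,0,0,0,-0.16,1,0,0,0,0,0,0,1,0,0,0,0,0,0,-1,0,0,0,0,0,0,-1,0,0,0,0,0,0,-1,0,0,0,0,0,0,-1])

```text
time: 13.5
ee_pos: [0.5576, 0.3563, 0.0254]
tcp_rot: [0.001, 0.686, 0.727, 0.003]
wrist_force: [-0.5, -0.6, 7.3]
gripper_width: 0.0497
grip_force: 62.9
```

>>> play_rows(deltas=[0,0,0,0,0,0,-1,0,0,0,0,0,0.08,-1,0,0,0,0,0,0.16,-1,0,0,0,0,0,0.16,-1,0,0,0,0,0,0,-1])

```text
time: 14.0
ee_pos: [0.5592, 0.3575, 0.1304]
tcp_rot: [0.003, 0.686, 0.727, 0.007]
wrist_force: [1.3, -0.2, -0.4]
gripper_width: 0.0498
grip_force: 62.3
```

>>> play_rows(deltas=[0,0,0,0.039,-0.161,0,-1,0,0,0,0.039,-0.161,0,-1,0,0,0,0.039,-0.161,0,-1,0,0,0,0.039,-0.161,0,-1,0,0,0,0.039,-0.161,0,-1,0,0,0,0.039,-0.161,0,-1,0,0,0,0,0,0,-1,0,0,0,0,0,0,-1])

```text
time: 14.8
ee_pos: [0.6145, 0.1134, 0.1225]
tcp_rot: [0.0, 0.687, 0.727, 0.0]
wrist_force: [-0.3, -0.4, -0.6]
gripper_width: 0.0497
grip_force: 62.3
```

>>> play_rows(deltas=[0,0,0,0,0,-0.08,-1,0,0,0,0,0,0,-1,0,0,0,0,0,0,-1])

```text
time: 15.1
ee_pos: [0.6137, 0.1156, 0.1021]
tcp_rot: [-0.0, 0.686, 0.728, -0.0]
wrist_force: [-0.1, 0.1, -0.8]
gripper_width: 0.0498
grip_force: 62.3
```

```bash
python3 - <<'E'
from h import *
s=st(); c,im=snap("wrist","w8.png")
P=s["ee_pos"]; z=P[2]+.032
print(rim(c,im,"clay",proj(c,(P[0],P[1],z)),75,z=z))
P0=(.6147,.1126); print(ring(c,im,np.array(P0)))
E
```

```text
t 15.1 tcp [0.6137 0.1156 0.1021] ty yaw deg 3.42 tz [-0.001  0.    -1.   ] w 0.0498 F [-0.1  0.1 -0.8] q [0.06 0.64 1.4  0.   1.1  0.  ]
(array([0.6128, 0.1194]), np.float64(0.0015), 573)
(array([0.6144, 0.1123, 0.0267]), np.float64(0.0012), 1053)
```

>>> play_rows(deltas=[0,0,0,0.004,-0.016,-0.12,-1,0,0,0,0,0,-0.11,-1,0,0,0,0,0,-0.04,-1,0,0,0,0,0,-0.01,-1,0,0,0,0,0,0,-1,0,0,0,0,0,0,-1])

```text
time: 15.75
ee_pos: [0.6163, 0.1105, 0.0337]
tcp_rot: [0.001, 0.686, 0.727, 0.001]
wrist_force: [-0.7, 0.2, -0.6]
gripper_width: 0.0494
grip_force: 62.3
```

>>> play_rows(deltas=[0,0,0,0,0.004,-0.01,-1,0,0,0,0,0,-0.008,-1,0,0,0,0,0,0,-1])

```text
time: 16.05
ee_pos: [0.6162, 0.1115, 0.0304]
tcp_rot: [0.001, 0.686, 0.727, 0.001]
wrist_force: [-3.9, -0.4, 13.1]
gripper_width: 0.0495
grip_force: 63.7
```

>>> play_rows(deltas=[0,0,0,0,0,0,0.6,0,0,0,0,0,0,0.6,0,0,0,0,0,0,0.6,0,0,0,0,0,0.06,0.6,0,0,0,0,0,0.14,0.6,0,0,0,0,0,0.2,0.6,0,0,0,0,0,0.2,1])

```text
time: 16.75
ee_pos: [0.6148, 0.1113, 0.1798]
tcp_rot: [-0.0, 0.686, 0.727, -0.0]
wrist_force: [1.4, 0.2, 0.8]
gripper_width: 0.0807
grip_force: 0.0
```

>>> play_rows(deltas=[0,0,0,0,0,0.15,1,0,0,0,-0.06,-0.04,0.1,1,0,0,0,0,0,0,1,0,0,0,0,0,0,1])

```text
time: 17.15
ee_pos: [0.6002, 0.1013, 0.241]
tcp_rot: [0.001, 0.686, 0.727, 0.001]
wrist_force: [0.5, 0.2, 0.4]
gripper_width: 0.0851
grip_force: 0.0
```

```bash
python3 - <<'E'
from h import *
s=st(); c,im=snap("wrist","w9.png"); s2,i2=snap("scene","s9.png")
for n,P in(("clay",(.6147,.1126)),("white",(.6196,.0346)),("blue",(.6246,-.0435)),("clay",(.524,.105)),):
    p=proj(c,(*P,.06)); print(n,p.round(),rim(c,im,n,p,40,z=.06) if 0<p[1]<330 else "")
cv2.imwrite("pics/v9.png",np.vstack([cv2.resize(im,(480,300)),cv2.resize(i2[120:360,140:460],(480,300))[:, :]]))
E
```

```text
t 17.15 tcp [0.6002 0.1013 0.241 ] ty yaw deg 3.31 tz [ 0.002  0.    -1.   ] w 0.0851 F [0.5 0.2 0.4] q [ 0.04  0.49  1.26  0.    1.39 -0.02]
clay [338. 164.] (array([0.6135, 0.1105]), np.float64(0.0031), 170)
white [338. 243.] (array([0.6183, 0.0356]), np.float64(0.0194), 317)
blue [337. 312.] (array([ 0.6248, -0.0405]), np.float64(0.0023), 147)
clay [240. 167.] (array([0.526 , 0.1036]), np.float64(0.0022), 156)
```

View pics/v9.png

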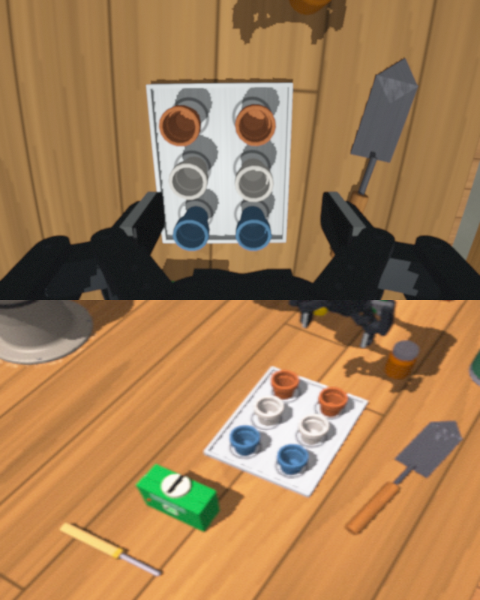

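All six pots stand on their marks (wrist crop, pairs at (180,125)/(256,125), (190,181)/(254,182) and (192,233)/(254,233)), within about 3 mm. Now the dibber and timer.

>>> play_rows(deltas=[0,0,-0.173,-0.043,-0.133,0.013,1,0,0,-0.173,-0.043,-0.133,0.013,1,0,0,-0.173,-0.043,-0.133,0.013,1,0,0,-0.173,-0.043,-0.133,0.013,1,0,0,-0.173,-0.043,-0.133,0.013,1,0,0,-0.173,-0.043,-0.133,0.013,1])

```text
time: 17.85
ee_pos: [0.535, -0.0991, 0.258]
tcp_rot: [-0.001, 0.919, 0.393, -0.001]
wrist_force: [-0.1, 0.3, 0.5]
gripper_width: 0.0852
grip_force: 0.0
```

>>> play_rows(deltas=[0,0,-0.173,-0.043,-0.133,0.013,1,0,0,-0.173,-0.043,-0.133,0.013,1,0,0,-0.173,-0.043,-0.133,0.013,1,0,0,-0.173,-0.043,-0.133,0.013,1,0,0,-0.173,-0.043,-0.133,0.013,1,0,0,-0.173,-0.043,-0.133,0.013,1,0,0,0,0,0,0,1,0,0,0,0,0,0,1])

```text
time: 18.65
ee_pos: [0.471, -0.2978, 0.2775]
tcp_rot: [-0.001, 1.0, -0.001, -0.001]
wrist_force: [-0.1, 0.1, -0.9]
gripper_width: 0.0854
grip_force: 0.0
```

```bash
python3 - <<'E'
from h import *
s=st(); c,im=snap("wrist","w10.png"); np.save("w10.npy",c,allow_pickle=True); print(c["eye"])
sc=cal("scene"); i2=cv2.imread("pics/s9.png")
# green blobs, pale-yellow handle blobs
for nm,cc,I in(("w",c,im),("s",sc,i2)):
    h=cv2.cvtColor(I,cv2.COLOR_BGR2HSV); H,S,V=cv2.split(h)
    g=masks(I)["green"].astype(np.uint8); n,l,stt,cen=cv2.connectedComponentsWithStats(g)
    print(nm,"green",[(stt[i].tolist()) for i in range(1,n) if stt[i,4]>150])
    m=((H>18)&(H<30)&(S>80)&(S<190)&(V>190)).astype(np.uint8); n,l,stt,cen=cv2.connectedComponentsWithStats(m)
    print(nm,"handle",[(stt[i].tolist()) for i in range(1,n) if stt[i,4]>150])
print(h[321,207],h[300,190],h[340,207])
o=np.zeros((600,800,3),np.uint8)
o[:400,:640]=im; o[400:,:480]=cv2.resize(i2[240:345,165:300],(480,373),interpolation=cv2.INTER_CUBIC)[:200]
o2=np.zeros((600,640,3),np.uint8); o2[:325]=cv2.resize(im,(520,325))[:, :].copy() if 0 else 0
o2[:325,:520]=cv2.resize(im,(520,325)); o2[325:600,:354]=cv2.resize(i2[240:345,165:300],(354,275),interpolation=cv2.INTER_CUBIC)
cv2.imwrite("pics/v10.png",o2)
E
```

```text
t 18.65 tcp [ 0.471  -0.2978  0.2775] ty yaw deg -90.1 tz [-0.002  0.002 -1.   ] w 0.0854 F [-0.1  0.1 -0.9] q [-0.7   0.37  1.35  0.    1.42  0.87]
[ 0.54129595 -0.2986589   0.42007481]
w green [[192, 56, 81, 126, 6105]]
w handle [[608, 111, 32, 95, 1133], [349, 138, 17, 92, 1202]]
s green [[84, 0, 37, 49, 485], [455, 163, 36, 26, 373], [231, 251, 55, 54, 1297]]
s handle [[0, 193, 70, 112, 2911], [180, 299, 41, 28, 287]]
[ 15 148 212] [ 16 151 120] [ 15 158 224]
```

View pics/v10.png

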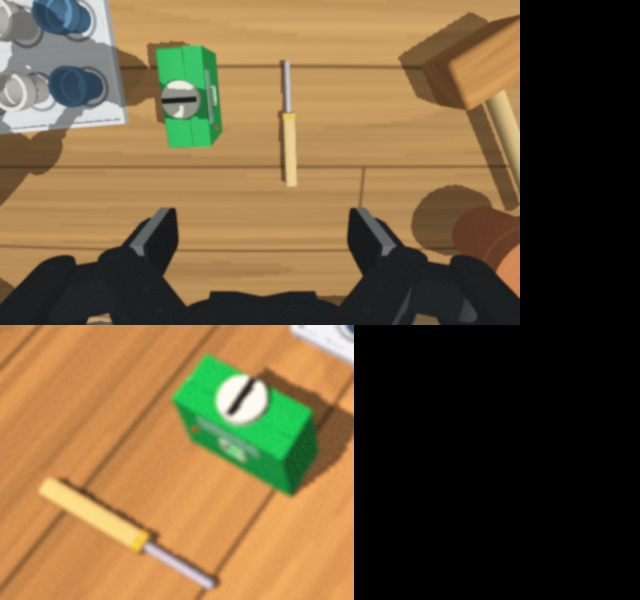

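The wrist view shows the timer top face from about (193,58) to (260,182) in full-frame pixels. The dibber handle spans (357,138) to (357,229), with the tip near (353,75) and the mallet at right irrelevant. Next I'll measure the lines.

```bash
python3 - <<'E'
from h import *
c=np.load("w10.npy",allow_pickle=True).item(); im=cv2.imread("pics/w10.png")
H,S,V=cv2.split(cv2.cvtColor(im,cv2.COLOR_BGR2HSV)); g=masks(im)["green"]
def lf(P):
    P=np.array(P); vx,vy,x,y=cv2.fitLine(P.astype(np.float32),cv2.DIST_HUBER,0,1e-4,1e-4).ravel(); return np.array([x,y]).round(4),np.degrees(np.arctan2(vy,vx)).round(2)
rows=range(72,168,3)
L=[];Rr=[];E=[]
for v in rows:
    xs=np.nonzero(g[v,185:280])[0]+185; L.append(onz(c,(xs[0]-.5,v),.1)[:2]); Rr.append(onz(c,(xs[-1]+.5,v),0)[:2])
    # top/front edge: strongest V drop
    r=V[v,235:272].astype(int); k=np.argmin(r[2:]-r[:-2])+236; E.append(onz(c,(k,v),.1)[:2])
print("back top",lf(L)); print("front bottom",lf(Rr)); print("front top",lf(E))
print(V[120,185:280].tolist())
far=[];near=[]
for u in range(202,244,3):
    ys=np.nonzero(g[40:200,u])[0]+40; far.append(onz(c,(u,ys[0]-.5),.1)[:2]); near.append(onz(c,(u,ys[-1]+.5),.1)[:2])
print("far",lf(far),"near",lf(near))
# dibber
m=((H>18)&(H<30)&(S>80)&(S<200)&(V>150)).astype(np.uint8); m[:, :330]=0;m[:,390:]=0
ys,xs=np.nonzero(m); s=(ys>125)&(ys<240); r=cv2.minAreaRect(np.c_[xs,ys][s].astype(np.float32)); print(r)
b=cv2.boxPoints(r); print([onz(c,p,.016).round(4)[:2] for p in b], onz(c,r[0],.012)[:2].round(4))
st_=(S<70)&(V>80); st_[:,:335]=0; st_[:,380:]=0; st_[:60]=0; st_[145:]=0
ys,xs=np.nonzero(st_); 
for v in(ys.min(),ys.min()+5,ys.max()-5,ys.max()): print(v,onz(c,(xs[ys==v].mean(),v),.008)[:2].round(4))
# recess in scene
sc=cal("scene"); i2=cv2.imread("pics/s9.png"); Hs=cv2.cvtColor(i2,cv2.COLOR_BGR2HSV)
w=i2[240:315,225:295]; hh=Hs[240:315,225:295]
ys,xs=np.nonzero(((hh[...,0]<8)|(hh[...,0]>172))&(hh[...,1]>150)&(w[...,2]>90)); print("red",np.c_[xs+225,ys+240].tolist()[:40])
ys,xs=np.nonzero((hh[...,1]<110)&(hh[...,2]>90)&(hh[...,0]>30)); print("pale",np.c_[xs+225,ys+240].tolist()[:80])
E
```

```text
back top (array([ 0.5354, -0.1858], dtype=float32), np.float32(3.01))
front bottom (array([ 0.5327, -0.2341], dtype=float32), np.float32(2.54))
front top (array([ 0.5238, -0.2349], dtype=float32), np.float32(1.27))
[146, 158, 165, 166, 160, 136, 117, 115, 114, 115, 113, 113, 112, 115, 118, 118, 117, 113, 113, 113, 110, 110, 108, 106, 106, 102, 99, 94, 91, 90, 85, 83, 78, 77, 76, 73, 71, 67, 66, 63, 62, 59, 57, 55, 56, 54, 48, 47, 48, 41, 42, 40, 37, 39, 40, 48, 90, 126, 138, 129, 122, 117, 116, 114, 115, 116, 115, 111, 107, 113, 134, 146, 141, 136, 130, 128, 141, 168, 194, 207, 201, 171, 143, 135, 137, 147, 184, 196, 197, 197, 198, 197, 197, 198, 198]
far (array([ 0.5765, -0.211 ], dtype=float32), np.float32(-86.09)) near (array([ 0.4674, -0.2049], dtype=float32), np.float32(-88.69))
((356.6260986328125, 183.5645751953125), (91.07068634033203, 16.03110694885254), 89.04515838623047)
[array([ 0.4975, -0.3256]), array([ 0.4978, -0.3437]), array([ 0.3879, -0.3488]), array([ 0.3875, -0.3293])] [ 0.4437 -0.3371]
74 [ 0.5675 -0.3307]
79 [ 0.5621 -0.3303]
133 [ 0.5026 -0.3337]
138 [ 0.4969 -
[... 280 characters left out ...]
41], [281, 241], [282, 241], [283, 241], [284, 241], [285, 241], [286, 241], [287, 241], [288, 241], [289, 241], [290, 241], [291, 241], [292, 241], [293, 241], [294, 241], [277, 242], [278, 242], [279, 242], [280, 242], [281, 242], [282, 242], [283, 242], [284, 242], [285, 242], [286, 242], [287, 242], [288, 242], [289, 242], [290, 242], [291, 242], [292, 242], [293, 242], [294, 242], [278, 243], [279, 243], [280, 243], [281, 243], [282, 243], [283, 243], [284, 243], [285, 243], [286, 243], [287, 243], [288, 243], [289, 243], [290, 243], [291, 243], [292, 243], [293, 243], [294, 243], [280, 244], [281, 244], [282, 244], [283, 244], [284, 244], [285, 244], [286, 244], [287, 244], [288, 244]]
```

>>> play_rows(deltas=[0,0,0.01,-0.0167,-0.0257,-0.165,1,0,0,0.01,-0.0167,-0.0257,-0.165,1,0,0,0.01,-0.0167,-0.0257,-0.165,1,0,0,0.01,-0.0167,-0.0257,-0.165,1,0,0,0.01,-0.0167,-0.0257,-0.165,1,0,0,0.01,-0.0167,-0.0257,-0.165,1,0,0,0,0,0,0,1,0,0,0,0,0,0,1])

```text
time: 19.5
ee_pos: [0.4467, -0.3352, 0.0317]
tcp_rot: [-0.001, 1.0, 0.023, -0.0]
wrist_force: [-0.2, -1.0, 0.6]
gripper_width: 0.0852
grip_force: 0.0
```

```bash
python3 - <<'E'
from h import *
st()
sc=cal("scene"); i2=cv2.imread("pics/s9.png"); hh=cv2.cvtColor(i2,cv2.COLOR_BGR2HSV)
a=np.radians(2.8); f=np.array([.5233,-.2355,.05]); e=np.array([np.cos(a),np.sin(a),0])
print(proj(sc,f).round(1),[proj(sc,f+e*i+np.array([0,0,k])).round(1).tolist() for i,k in((-.009,.009),(.009,.009),(.009,-.009),(-.009,-.009))])
print("S\n",hh[268:298,240:274,1][::2,::2]); print("H\n",hh[268:298,240:274,0][::2,::2])
E
```

```text
t 19.5 tcp [ 0.4467 -0.3352  0.0317] ty yaw deg -87.31 tz [-0.001  0.001 -1.   ] w 0.0852 F [-0.2 -1.   0.6] q [-0.78  0.63  1.66  0.    0.85  0.74]
[255.2 286.8] [[251.4, 283.5], [258.0, 287.2], [259.0, 290.0], [252.4, 286.3]]
S
 [[218 223 223 174  21  10  11  30  16  31   9   9  10  29 210 213 215]
 [223 212 217 177  23   9  27  27  30  13   9   9  12  35 211 213 221]
 [212 225 212 209  61  17  28  24  31   9   9  10  29  89 208 214 225]
 [164 198 223 221 154  40  29  30  11   9  12  29  56 198 220 205 226]
 [132 109 161 209 218 124  40  23  20  27  30  86 187 217 224 213 216]
 [128 102  89 108 176 221 175 108  87 114 163 210 221 217 221 224 219]
 [140 188 134  97  89 119 191 218 220 217 213 226 217 214 218 221 220]
 [209 224 212 175 114  89  95 139 194 213 213 210 216 218 204 211 219]
 [148 204 204 208  87  39  73  94  97 153 213 213 211 213 213 213 218]
 [152 134 189 215 146  53  84  80  86  89 104 171 211 219 216 206 216]
 [157 158 150 139 191 128  88 113  71  92  94  98 195 216 212 218 213]
 [158 154 155 154 142 144 174 105  69  72 191 138 180 205 213 211 228]
 [155 161 158 156
[... 565 characters left out ...]
 71  70  69  70  67  62  60  62  66  69  69  70  69  70  70]
 [ 41  69  69  72  71  68  69  70  70  70  69  71  70  69  69  70  70]
 [ 69  70  69  69  70  73  71  69  69  70  69  69  70  70  69  70  70]
 [ 62  69  69  69  62  49  67  72  70  68  70  69  69  69  70  69  70]
 [ 18  39  67  70  66  54  62  63  68  71  70  69  70  70  70  69  69]
 [ 14  15  21  47  67  65  61  63  58  65  71  70  69  69  70  70  70]
 [ 15  15  15  15  25  53  67  63  59  59  69  70  69  69  70  69  70]
 [ 15  15  15  15  15  16  32  60  66  64  69  69  69  69  69  70  69]
 [ 15  14  15  16  16  16  15  18  39  65  71  71  70  69  69  70  69]
 [ 15  15  16  15  16  15  14  15  15  21  46  67  69  70  70  69  69]]
```

The pale recess edge in the scene view centres near (254,288), against a prediction of (255,287), so the timer pose is confirmed. Grasping the dibber.

>>> play_rows(deltas=[0,0,0,0,-0.005,-0.06,1,0,0,0,0,0,-0.044,1,0,0,0,0,0,0,1,0,0,0,0,0,0,-1,0,0,0,0,0,0,-1,0,0,0,0,0,0,-1,0,0,0,0,0,0,-1,0,0,0,0,0,0,-1])

```text
time: 20.3
ee_pos: [0.4464, -0.3377, 0.0061]
tcp_rot: [0.0, 1.0, 0.023, 0.0]
wrist_force: [1.0, -1.2, 1.9]
gripper_width: 0.0143
grip_force: 59.4
```

>>> play_rows(deltas=[0,0,0,0,0,0,-1,0,0,0,0,0,0,-1,0,0,0,0,0,0,-1])

```text
time: 20.6
ee_pos: [0.4464, -0.3377, 0.0061]
tcp_rot: [0.0, 1.0, 0.023, 0.0]
wrist_force: [-1.0, 1.2, 5.5]
gripper_width: 0.014
grip_force: 59.8
```

>>> play_rows(deltas=[0,0,0,0,0,0.09,-1,0,0,0,0,0,0.09,-1,0,0,0.182,0.031,-0.018,0,-1,0,0,0.182,0.031,-0.018,0,-1,0,0,0.182,0.031,-0.018,0,-1,0,0,0.182,0.031,-0.018,0,-1,0,0,0.182,0.031,-0.018,0,-1,0,0,0.182,0.031,-0.018,0,-1])

```text
time: 21.4
ee_pos: [0.4928, -0.3645, 0.0501]
tcp_rot: [-0.0, 0.898, 0.439, -0.0]
wrist_force: [-0.5, 0.3, -1.0]
gripper_width: 0.0145
grip_force: 59.1
```

>>> play_rows(deltas=[0,0,0.182,0.031,-0.018,0,-1,0,0,0.182,0.031,-0.018,0,-1,0,0,0.182,0.031,-0.018,0,-1,0,0,0.182,0.031,-0.018,0,-1,0,0,0.182,0.031,-0.018,0,-1,0,0,0,0,0,0,-1,0,0,0,0,0,0,-1,0,0,0,0,0,0,-1])

```text
time: 22.2
ee_pos: [0.5309, -0.3866, 0.0503]
tcp_rot: [-0.0, 0.691, 0.723, 0.0]
wrist_force: [0.2, 0.5, -0.1]
gripper_width: 0.0141
grip_force: 59.1
```

```bash
python3 - <<'E'
from h import *
s=st(); z=s["ee_pos"][2]+.002
c,im=snap("wrist","w11.png"); sc,i2=snap("scene","s11.png"); sd,i3=snap("side","sd11.png"); np.save("w11.npy",c,allow_pickle=True)
H,S,V=cv2.split(cv2.cvtColor(im,cv2.COLOR_BGR2HSV))
y=s["ee_pos"]; 
for k in(.06,.09,.121,.13): print(k,proj(c,(y[0]-.049*k,y[1]+k,z)).round(1))
p0=proj(c,(y[0]-.049*.09,y[1]+.09,z)).astype(int)
for v in range(p0[1]-70,p0[1]+40,6):
    r=S[v,p0[0]-25:p0[0]+26:2]; print(v,r.tolist(),np.round(V[v,p0[0]]))
E
```

```text
t 22.2 tcp [ 0.5309 -0.3866  0.0503] ty yaw deg 2.54 tz [-0.001  0.001 -1.   ] w 0.0141 F [ 0.2  0.5 -0.1] q [-0.75  0.75  1.34  0.    1.05 -0.79]
0.06 [320.2 122.3]
0.09 [319.7  40.2]
0.121 [319.1 -52. ]
0.13 [319.  -79.9]
-30 [30, 40, 21, 34, 48, 33, 34, 41, 36, 41, 47, 36, 27, 35, 28, 28, 31, 29, 38, 30, 27, 35, 36, 44, 23, 34] 36
-24 [41, 40, 21, 41, 34, 15, 41, 30, 28, 26, 28, 41, 22, 38, 34, 28, 34, 27, 33, 42, 46, 28, 20, 32, 28, 28] 37
-18 [28, 26, 8, 38, 27, 26, 33, 44, 25, 22, 34, 41, 34, 13, 21, 34, 27, 22, 45, 34, 33, 28, 40, 36, 20, 34] 37
-12 [36, 28, 32, 28, 39, 39, 38, 34, 42, 21, 38, 34, 38, 30, 47, 28, 32, 33, 42, 28, 40, 54, 34, 23, 21, 34] 33
-6 [28, 28, 38, 40, 32, 28, 28, 28, 20, 22, 28, 34, 41, 29, 28, 29, 42, 22, 34, 20, 51, 41, 37, 28, 34, 21] 38
0 [125, 123, 126, 124, 126, 127, 127, 124, 101, 13, 7, 4, 6, 6, 10, 8, 9, 9, 9, 99, 126, 133, 131, 133, 136, 135] 128
6 [125, 125, 127, 127, 125, 126, 128, 124, 81, 6, 7, 6, 6, 6, 8, 10, 9, 7, 11, 101, 126, 134, 133, 135, 144, 132] 128
12 [128, 123, 126, 125, 129, 128, 129, 124, 87, 8, 8, 4, 6, 8, 8, 8, 7, 7, 9, 98, 
[... 627 characters left out ...]
24, 125, 127, 127, 126, 128, 126, 110, 42, 7, 7, 10, 6, 8, 4, 7, 7, 7, 58, 130, 134, 135, 135, 137, 139] 127
54 [123, 123, 127, 124, 127, 126, 128, 126, 114, 40, 7, 7, 4, 8, 6, 4, 9, 7, 7, 59, 131, 138, 136, 136, 135, 135] 126
60 [124, 124, 126, 125, 126, 126, 124, 126, 116, 48, 7, 4, 8, 6, 6, 4, 7, 7, 7, 56, 133, 136, 134, 138, 135, 135] 126
66 [123, 127, 124, 124, 127, 126, 134, 132, 114, 21, 9, 7, 6, 8, 8, 6, 4, 7, 5, 61, 126, 133, 136, 134, 136, 133] 126
72 [126, 126, 125, 126, 134, 139, 136, 132, 108, 14, 7, 7, 6, 4, 6, 4, 9, 5, 7, 59, 126, 134, 138, 140, 134, 138] 126
78 [126, 126, 126, 132, 131, 134, 139, 135, 116, 21, 5, 4, 8, 10, 6, 10, 6, 5, 5, 56, 127, 131, 137, 138, 139, 134] 127
```

```bash
python3 - <<'E'
from h import *
im=cv2.imread("pics/s11.png"); sc=cal("scene"); S=cv2.cvtColor(im,cv2.COLOR_BGR2HSV)[...,1]
t=np.array([.526,-.2656,.052]); b=np.array([.5292,-.3316,.052])
for z in(.042,.047,.052,.057): print(z,proj(sc,(t[0],t[1],z)).round(1),proj(sc,(b[0],b[1],z)).round(1))
p=proj(sc,t).astype(int); q=proj(sc,b).astype(int); x0,x1=min(p[0],q[0])-8,max(p[0],q[0])+9; y0,y1=min(p[1],q[1])-8,max(p[1],q[1])+9
print(x0,y0); print("\n".join("".join("%4d"%v for v in r) for r in S[y0:y1,x0:x1]))
E
```

```text
0.042 [248.5 299.6] [230.8 326. ]
0.047 [248.2 298.9] [230.4 325.3]
0.052 [247.8 298.2] [230.  324.7]
0.057 [247.5 297.4] [229.6 324.1]
221 290
 153 158 159 156 157 158 157 156 159 159 157 153 155 155 155 154 159 158 160 154 157 157 156 153 157 160 153 141 130 141 173 200 175 127  94
 160 155 157 156 156 155 157 156 161 163 156 158 159 156 159 157 158 154 157 155 155 154 153 157 153 158 157 156 153 138 135 139 184 177 143
 155 158 156 159 160 157 155 160 163 158 158 155 154 160 157 158 156 156 156 157 160 157 154 154 155 154 156 157 155 159 151 133 134 138 155
 162 161 160 159 157 155 157 155 154 157 160 156 151 154 156 157 159 156 150 155 155 157 154 155 159 156 155 153 153 151 160 155 146 131 128
 160 159 159 160 158 160 157 157 160 156 156 158 159 160 156 156 155 160 156 155 155 154 157 156 157 155 152 158 155 157 154 157 158 153 143
 159 164 157 157 157 157 157 156 158 157 159 158 159 157 154 159 159 152 155 157 154 155 156 156 157 153 155 149 156 155 157 156 155 154 155
 164 159 159 158 161 158 159 157 161 161 158 154 159 156 158 159 156 153 156 157 154 156 160 157 158 153 158 1
[... 4406 characters left out ...]
 174 185 190 180 165 135 121 117 138 152 159 151 144 150 156 149 158 151 147 149 153 155 162 155 153 147 149 150 141 141 160 149 152 147
 149 164 174 185 175 192 174 164 161 159 149 157 153 146 156 150 153 144 156 146 146 154 149 153 155 153 156 157 152 152 141 152 155 151 149
 137 146 156 166 179 181 181 182 169 170 160 164 152 148 154 145 155 155 153 152 157 155 155 153 154 155 162 145 148 152 164 153 159 153 160
 130 125 136 149 159 167 173 180 180 164 151 163 170 150 152 149 153 158 147 142 159 153 145 155 156 148 171 157 143 141 167 159 160 147 153
 138 131 136 134 140 150 167 170 164 156 163 157 160 151 160 150 151 158 149 149 155 153 165 149 153 153 159 140 150 143 154 159 156 158 162
```

>>> play_rows(deltas=[0,0,0,-0.006,0.05,-0.008,-1,0,0,0,-0.003,0.05,0,-1,0,0,0,0,0,0,-1,0,0,0,0,0,0,-1])

```text
time: 22.75
ee_pos: [0.5294, -0.3618, 0.0489]
tcp_rot: [0.0, 0.69, 0.724, -0.0]
wrist_force: [-0.2, 0.1, -0.0]
gripper_width: 0.014
grip_force: 59.1
```

>>> play_rows(deltas=[0,0,0,-0.001,0.02,0,-1,0,0,0,-0.001,0.02,0,-1,0,0,0,0,0,0,-1])

```text
time: 23.05
ee_pos: [0.5286, -0.3514, 0.0485]
tcp_rot: [-0.0, 0.69, 0.724, 0.0]
wrist_force: [-0.6, 0.4, -0.7]
gripper_width: 0.0139
grip_force: 59.1
```

>>> play_rows(deltas=[0,0,0,0,0.014,0,-1,0,0,0,-0.001,0.008,0,-1,0,0,0,0,0,0,-1])

```text
time: 23.35
ee_pos: [0.5286, -0.3468, 0.0488]
tcp_rot: [0.001, 0.69, 0.724, -0.0]
wrist_force: [0.2, -2.1, -0.3]
gripper_width: 0.0141
grip_force: 59.1
```

>>> play_rows(deltas=[0,0,0,0,0.012,0,-1,0,0,0,-0.001,0.008,0,-1,0,0,0,0,0,0,-1,0,0,0,0,0,0,-1])

```text
time: 23.75
ee_pos: [0.5285, -0.3424, 0.0489]
tcp_rot: [0.001, 0.69, 0.724, -0.0]
wrist_force: [0.0, -4.8, -0.4]
gripper_width: 0.0139
grip_force: 59.1
```

>>> play_rows(deltas=[0,0,0,0,0.006,0,-1,0,0,0,0,0,0,-1,0,0,0,0,0,0,-1])

```text
time: 24.05
ee_pos: [0.5287, -0.3422, 0.0494]
tcp_rot: [0.002, 0.69, 0.724, -0.001]
wrist_force: [0.5, -9.2, -0.4]
gripper_width: 0.0144
grip_force: 59.1
```

The force rose to 9.2 N against a hard stop, so the button is fully in. Retracting and laying the dibber back.

>>> play_rows(deltas=[0,0,0,0.003,-0.06,0,-1,0,0,0,0.004,-0.08,0,-1,0,0,0,0.004,-0.1,0,-1,0,0,-0.182,-0.031,0.02,0,-1,0,0,-0.182,-0.031,0.02,0,-1,0,0,-0.182,-0.031,0.024,0,-1,0,0,-0.182,-0.031,0.024,0,-1,0,0,-0.182,-0.031,0.024,0,-1])

```text
time: 24.85
ee_pos: [0.4917, -0.3715, 0.0482]
tcp_rot: [-0.001, 0.901, 0.434, 0.0]
wrist_force: [0.1, 0.0, -0.6]
gripper_width: 0.0139
grip_force: 59.1
```

>>> play_rows(deltas=[0,0,-0.182,-0.031,0.024,0,-1,0,0,-0.182,-0.031,0.024,0,-1,0,0,-0.182,-0.031,0.024,0,-1,0,0,-0.182,-0.031,0.024,0,-1,0,0,-0.182,-0.031,0.024,0,-1,0,0,-0.182,-0.031,0.024,0,-1,0,0,0,0,0,0,-1,0,0,0,0,0,0,-1])

```text
time: 25.65
ee_pos: [0.4459, -0.3362, 0.0486]
tcp_rot: [-0.0, 1.0, 0.025, 0.0]
wrist_force: [1.1, 0.0, 0.2]
gripper_width: 0.0142
grip_force: 59.1
```

>>> play_rows(deltas=[0,0,0,0,0,-0.08,-1,0,0,0,0,0,-0.06,-1,0,0,0,0,0,-0.012,-1,0,0,0,0,0,0,-1,0,0,0,0,0,0,-1])

```text
time: 26.15
ee_pos: [0.4462, -0.3364, 0.0111]
tcp_rot: [0.0, 1.0, 0.023, 0.0]
wrist_force: [0.1, -0.1, -0.8]
gripper_width: 0.0141
grip_force: 59.1
```

Need about 5 mm more, then release and rise.

>>> play_rows(deltas=[0,0,0,0,0,-0.012,-1,0,0,0,0,0,-0.008,-1,0,0,0,0,0,0,-1])

```text
time: 26.45
ee_pos: [0.446, -0.3362, 0.0061]
tcp_rot: [0.0, 1.0, 0.023, 0.0]
wrist_force: [0.2, 1.0, 2.7]
gripper_width: 0.0138
grip_force: 59.4
```

>>> play_rows(deltas=[0,0,0,0,0,0,0,0,0,0,0,0,0,0,0,0,0,0,0,0,1,0,0,0,0,0,0,1,0,0,0,0,0,0.06,1,0,0,0,0,0,0.16,1,0,0,0,0,0,0.2,1,0,0,0,0,0,0.2,1])

```text
time: 27.25
ee_pos: [0.4453, -0.3356, 0.1619]
tcp_rot: [-0.0, 1.0, 0.023, -0.001]
wrist_force: [0.8, -0.5, -0.9]
gripper_width: 0.0857
grip_force: 0.0
```

>>> play_rows(deltas=[0,0,0,0,0,0.2,1,0,0,0,0,0,0.1,1,0,0,0,0,0,0,1,0,0,0,0,0,0,1])

```text
time: 27.65
ee_pos: [0.4456, -0.3358, 0.2355]
tcp_rot: [0.0, 1.0, 0.023, 0.0]
wrist_force: [0.1, 0.7, -0.3]
gripper_width: 0.0852
grip_force: 0.0
```

```bash
python3 - <<'E'
from h import *
s=st(); c,im=snap("wrist","w12.png"); sc,i2=snap("scene","s12.png"); i9=cv2.imread("pics/s9.png")
H,S,V=cv2.split(cv2.cvtColor(im,cv2.COLOR_BGR2HSV)); m=((H>18)&(H<30)&(S>80)&(S<200)&(V>150)).astype(np.uint8)
n,l,stt,cen=cv2.connectedComponentsWithStats(m); print([(stt[i].tolist(),onz(c,cen[i],.012)[:2].round(3)) for i in range(1,n) if stt[i,4]>400])
# pots: compare with scene after placing
for n_,P in(("clay",(.6147,.1126)),("blue",(.6246,-.0435)),("clay",(.524,.105)),("blue",(.535,-.05))):
    p=proj(sc,(*P,.05)); print(n_,rim(sc,i2,n_,p,17,z=.06)[0],rim(sc,i9,n_,p,17,z=.06)[0])
d=np.abs(i2.astype(int)-i9).max(2)[180:275,270:390]; print("tray diff>60:",(d>60).sum())
E
```

```text
t 27.65 tcp [ 0.4456 -0.3358  0.2355] ty yaw deg -87.39 tz [ 0. -0. -1.] w 0.0852 F [ 0.1  0.7 -0.3] q [-0.78  0.4   1.43 -0.    1.32  0.74]
[([602, 98, 38, 133, 2156], array([ 0.482, -0.663])), ([314, 118, 19, 105, 1687], array([ 0.445, -0.337]))]
clay [0.6186 0.0977] [0.619  0.0988]
blue [ 0.6258 -0.0552] [ 0.6269 -0.0546]
clay [0.5253 0.0915] [0.5253 0.0916]
blue [ 0.5389 -0.062 ] [ 0.539  -0.0606]
tray diff>60: 2823
```

```bash
python3 -c "
from h import *
print(robot.hand_in())"
```

```text
the job is handed in; nothing more can be done
None
```

I placed the three loose pots on the far-row marks behind their own colours, within about 3 mm by the camera measurements. I pushed the button to its hard stop with the dibber's point, laid the dibber back flat on the bench, and handed the job in at about 28 s; the hand-in returned no verdict.

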